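# Change over the interlocked shielding-gas manifold

### The job

The left gas bank has run empty: put the welding bench onto the right-hand bank. Shut the red isolator fully, press the black selector handle down until you feel it bottom and turn it from the left inlet round to the right inlet, where it must spring back up and lock, then open the isolator fully again. Do not force a handle against its lock, stop or interlock, and leave the hammer, the can and the crate where they are.

Things in the scene. Friction and masses are not known exactly. Their poses are not given: they have to be found in the camera images.
- manifold: Gas changeover manifold fixed on the bench: aluminium plate 270 x 210 x 8 mm, grey block, two upright stems 110 mm apart. Origin: under the plate's centre, at bench height. Its +x runs from the isolator stem (x = -55 mm) to the selector stem (x = +55 mm), +y to the left inlet, z up. 46 mm dials, up to 85 mm high, 97 mm either side of the selector stem. Nothing is higher than 122 mm.
- isolator_grip (a point): Point on the isolator's vertical axis, 113 mm above the bench, inside its red straight bar handle: 84 mm long, centred on the axis, 14 mm thick, 94 to 122 mm above the bench. This frame's x runs along the bar. Stiff to turn (0.14 N m); it stays where it is left.
- isolator (a joint): Isolator angle in rad, growing clockwise seen from above. 0 = fully open, bar along the manifold's x; 1.571 = fully shut, bar across it; hard stops at both. Starts open, between 0 and 0.3. It frees the selector only in the last 15 degrees or so before shut, and can be opened again only with the selector home at an inlet.
- selector_grip (a point): Point on the selector's vertical axis, 115 mm above the bench (handle up; it moves down with it), inside the black bar handle: 14 mm thick, 94 to 122 mm above the bench, reaching 24 mm behind the axis and 45 mm ahead to a white nose. This frame's x points to the nose. Below the bar is a black round flange of 26 mm radius, its top at 94 mm.
- selector (a joint): Selector angle in rad, growing clockwise seen from above. 0 = left inlet (nose 75 degrees left of the manifold's +x), where it starts; 2.618 = right inlet (75 degrees right of +x); it passes over +x. Hard stops at both ends, light to turn (0.06 N m). It turns only with the isolator shut and the handle pressed down.
- selector_press (a joint): How far the selector handle is pressed down, in m; 0 = up, locked by its pin. Spring: 6 N when up, 0.4 N more per mm. Wear and setting differ on each unit: the pin comes free 4 to 11.5 mm down, and the rigid bottom stop, to be found by feel, lies 1.7 mm deeper (6 to 13). Between the inlets the gate keeps it down, so it may be let go and gripped anew. At the far end it springs up once let go.
- lock_plate: Yellow 90 degree sector plate, 60 mm radius, 64 to 76 mm above the bench, turning with the isolator. While the isolator is open it fills a bite in the notched plate, so that the selector is held. Origin on the isolator's axis at bench height.
- notched_plate: Aluminium disc of 64 mm radius with two round bites, 66 to 74 mm above the bench, turning with the selector. Origin on the selector's axis at bench height.
- lock_pin: Square steel cross pin 6 mm thick below the notched plate, reaching 34 mm from the selector's axis towards the nose; at either inlet the raised pin stands beside the end of a fixed steel gate, and pressed it passes below. It turns and moves down with the selector handle. Origin on that axis, at bench height when the handle is up.
- hammer: Bystander: hammer with green handle, 240 mm long, lying left of the manifold; origin under its middle.
- spray: Bystander: upright spray can, 56 mm in diameter, 130 mm high, off the manifold's left corner by the isolator; origin under its centre.
- crate: Bystander: blue open crate 130 x 170 x 70 mm holding a few steel bushes, right of the manifold; origin under its centre.

How it is judged:
On the way, in this order (a step that is already met when the one before it is completed fails the run):
1. the isolator is fully shut (value of joint isolator above 1.45 rad), for 0.2 s.
2. the selector stands at the right inlet, sprung up and locked (value of joint selector above 2.55 rad and value of joint selector_press below 0.0015 m), for 0.2 s.
3. the isolator is fully open again (value of joint isolator below 0.1 rad), for 0.2 s.
At the end, for the whole second after the job is handed in: The selector stands at the right inlet (within 0.07 rad of its stop) with its handle sprung up (within 1.5 mm), and the isolator is fully open (within 0.1 rad of its stop) (all of step 2 and value of joint isolator below 0.1 rad); the robot touches nothing.
It fails at once if the hammer, the can or the crate is moved by more than 20 mm (distance of any of hammer, spray, crate from where it was at the start of the episode above 0.02 m).
It fails at once if a handle is forced against the interlock plates (over 50 N between the plates) (contact force between lock_plate and notched_plate above 50 N).
It fails at once if the selector is forced against its lock pin or bottom stop (over 50 N on the pin) (contact force between lock_pin and anything else above 50 N).
It also fails if it takes over 64 s, if anything falls off the work surface, if the arm or the gripper's body presses on something with over 40 N, if the wrist force passes 120 N, or if a joint passes its speed limit or range.

### The arm

A 6-joint arm with a two-finger parallel gripper is mounted at the origin on the work surface. World frame = base frame: x ahead of the robot, y to its left, z up, the work surface at z = 0. Lengths are in m, angles in rad, forces in N, time in s.
With the tool pointing down it reaches from about 0.35 to 0.975 m from the base axis. Payload 4.9 kg.
Tool frame: the origin (TCP) lies where the fingers leave the gripper's body, on its centre line; the fingertips stand 73 mm ahead of it and the grasp point (between the pads) lies 54 mm ahead of it (bot.pinch_z is the distance from the TCP to the grasp point, in m); z points along the fingers, y is the line along which they close (so a half turn about z gives the same grasp; the last joint's range is limited). The gripper opens to 85 mm and grips with 20 to 120 N. Pads are 22 mm wide; open, the fingers measure 114 mm over their backs; the gripper's body (76 mm by 85 mm) begins 54 mm behind the grasp point. The pads swing forward as they close: fully open they stand 13 mm farther back than shut.
Start: joints at [-1.276, 0.053, 1.613, -0, 1.476, -0.119], TCP at [0.251, -0.572, 0.304] pointing down, gripper open.
Joint ranges: [-3.01, 3.01], [-1.01, 2.22], [0.06, 2.58], [-1.02, 4.17], [0.09, 2.62], [-3.14, 3.14]. Speed limits (rad/s): [2.57, 2.57, 3.14, 3.14, 3.14, 3.14].

### API

Orientations are given as a rotation vector (axis times angle).
In Python, from rig import bot, snapshot, calibration, ticket gives the robot as it stands.
- The arm moves only by the tool apply_moves, never from a script. Its argument "plan" is text: rows parted by semicolons, each of 7 numbers parted by spaces: the opening, from -1 (shut) to 1 (fully open), so that 0 is half open, then the shift along the tool's x, y, z scaled (see below), then the turn, a rotation vector about the tool's x, y, z scaled (see below). A call has 1 to 20 rows; each row is the pose to reach, as a shift and turn from the pose commanded when the call began, along the tool's axes at that moment, turning the shorter way round; what a row does not reach only later rows make up. The controller multiplies each number of a shift by 0.15 m and each number of a turn by pi rad. A row lasts 1/8 s, in which the tool goes at most 62.5 mm and 10.7 degrees, less where a joint would pass 70% of its speed; a pose out of reach is approached as far as the arm can. A call with a number of a shift or a turn outside -1 to 1 is refused whole. A call with a gripper value outside its range is refused whole. The fingers move at their own pace and stop on an object; "grip_force" is the grip in N (left out, the last holds). Time passes only in rows, so rows that repeat a pose let the fingers close. It gives the time, the measured TCP pose, the force, the opening and the grip force at its end, in the units of the state.
- bot.sense(): the state, without advancing time (a new reading comes with each control period).
- snapshot(name): name is "scene" or "top"; returns the picture (480x640x3 uint8, red, green, blue); there is no depth.
- calibration(name): a dict with "camera_matrix" (3x3 intrinsics, pixels), "k1" (the pictures are not rectified: a ray, as slopes to the right and down, at radius r is drawn at 1 + k1 r^2 times it, then the intrinsics apply), "position" and "rotation" of the camera in the world. Camera axes: x right, y down, z forward; pixel columns grow to the right and rows downward; lengths in m; the calibration is good to about 2 mm. A picture is of the moment at which its call begins. calibration takes no time and is no camera call.
- ticket.job_done(): hands the job in; it is judged then, once.
The state is a dict: "time_s": time; "qpos": joint angles; "dq": joint speeds; "tau": joint torques, N m; "tool_pos": TCP position; "tool_rot": TCP orientation; "force": force on the tool from outside, world axes, zero at the start; "torque": the same for the moment, N m; "finger_gap": finger opening in m; "grip_force": force on a finger pad.
Only numpy, scipy, OpenCV 4.12 (cv2) and the standard library are available. Lean on these libraries where they do the work, as an engineer would, in place of code of your own. Each camera call takes 0.05 s, during which the arm holds its last target. There are 200 camera calls.

## Working session

There is one attempt and no reset: what is moved stays moved. The work goes in short steps, Python scripts to look and compute and a tool call to move; the robot and the scene stay as the last step left them, time stands still between calls to the robot, and variables do not carry over. Pictures are saved under pics/ and viewed, at most 10 in all, crops included, and the job is handed in when it is done.

Besides the shell and the picture viewer there is one more tool, called after "Emit:" as name(argument=value, ...) on one line, values as JSON. apply_moves: Moves the arm, as the interface text tells. Its arguments: {"type":"object","properties":{"plan":{"type":"string"},"grip_force":{"type":"number"}},"required":["plan"]}

```bash
mkdir -p pics; ls
python3 - <<'E'
from rig import bot,snapshot,calibration
import cv2
for n in("scene","top"):
    c=calibration(n);print(n,c)
    cv2.imwrite(f"pics/{n}0.png",snapshot(n)[:,:,::-1])
print(bot.sense())
E
```

```text
pics
scene {'camera_matrix': array([[476.16895552,   0.        , 313.46599058],
       [  0.        , 476.16895552, 240.70261864],
       [  0.        ,   0.        ,   1.        ]]), 'k1': 0.013612337028984236, 'position': array([1.22736148, 0.39019418, 0.76323357]), 'rotation': array([-1.34676273, -2.12896901,  0.97704318])}
top {'camera_matrix': array([[543.90427528,   0.        , 311.56675198],
       [  0.        , 543.90427528, 235.46536495],
       [  0.        ,   0.        ,   1.        ]]), 'k1': -0.1514855374695317, 'position': array([0.40100476, 0.0189243 , 1.26571424]), 'rotation': array([-2.15449648,  2.19661794, -0.10706968])}
{'time_s': 0.1, 'qpos': array([-1.27595943e+00,  5.32761333e-02,  1.61414312e+00,  9.04825410e-07,
        1.47600697e+00, -1.19024384e-01]), 'dq': array([ 0.0010251 , -0.00095321, -0.00512704, -0.00048572,  0.0007128 ,
        0.0015528 ]), 'tau': array([ 3.88805056e-04, -3.94899631e+01, -3.71366215e+01, -6.62229490e-05,
        3.84962172e-03, -1.74654659e-06]), 'tool_pos': array([ 0.25120384, -0.5718285 ,  0.30280307]), 'tool_rot': array([-3.07278280e+00, -6.45086770e-01,  2.51302029e-04]), 'force': array([ 0.17386276, -0.59397305,  0.18416862]), 'torque': array([-0.0360291 ,  0.02421575,  0.01134223]), 'grip_force': 0.0, 'finger_gap': 0.08558424165951875}
```

View pics/top0.png

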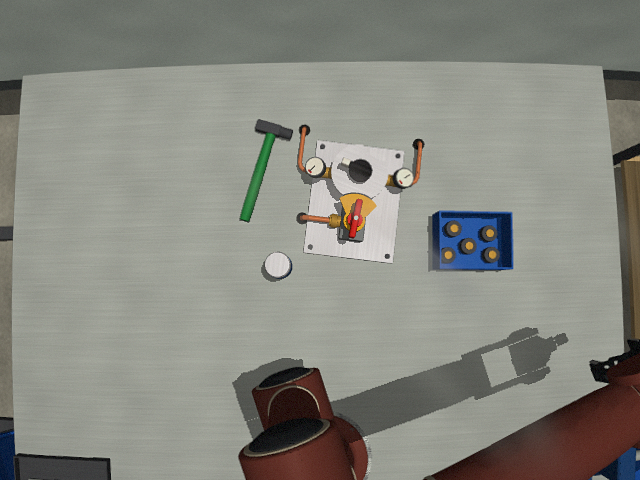

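View pics/scene0.png

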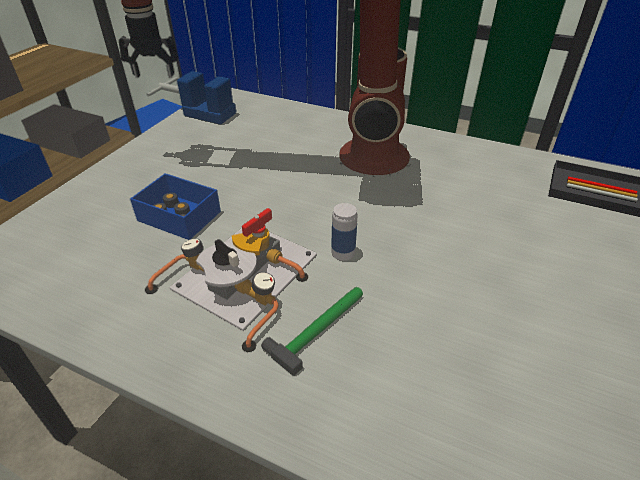

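The top view shows the manifold with the plate's corners near (318,140), (404,150), (394,263) and (304,253). The isolator bar is near (355,218), the selector near (360,170), the can at (278,265), the hammer at about (265,170) and the crate at about (472,240).

```bash
cat > h.py <<'E'
import numpy as np, cv2
from scipy.spatial.transform import Rotation as R
from rig import bot,snapshot,calibration
def ray(n,p):
    c=calibration(n);K=c['camera_matrix'];d=np.array([(p[0]-K[0,2])/K[0,0],(p[1]-K[1,2])/K[1,1]]);u=d.copy()
    for _ in range(30): u=d/(1+c['k1']*(u@u))
    M=R.from_rotvec(c['rotation']).as_matrix()
    return np.array(c['position']),M@np.array([u[0],u[1],1])
def at(n,p,z):
    o,d=ray(n,p);return o+d*(z-o[2])/d[2]
def proj(n,X):
    c=calibration(n);M=R.from_rotvec(c['rotation']).as_matrix();v=M.T@(np.array(X)-c['position']);u=v[:2]/v[2];u=u*(1+c['k1']*(u@u))
    K=c['camera_matrix'];return np.array([K[0,0]*u[0]+K[0,2],K[1,1]*u[1]+K[1,2]])
def crop(im,x,y,w,h,s,f): cv2.imwrite(f,cv2.resize(im[y:y+h,x:x+w,::-1],None,fx=s,fy=s,interpolation=cv2.INTER_CUBIC))
E
python3 - <<'E'
from h import *
crop(snapshot("top"),295,125,135,145,4,"pics/c1.png")
crop(snapshot("scene"),165,195,160,140,4,"pics/c2.png")
E
```

```text
(no output)
```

View pics/c1.png

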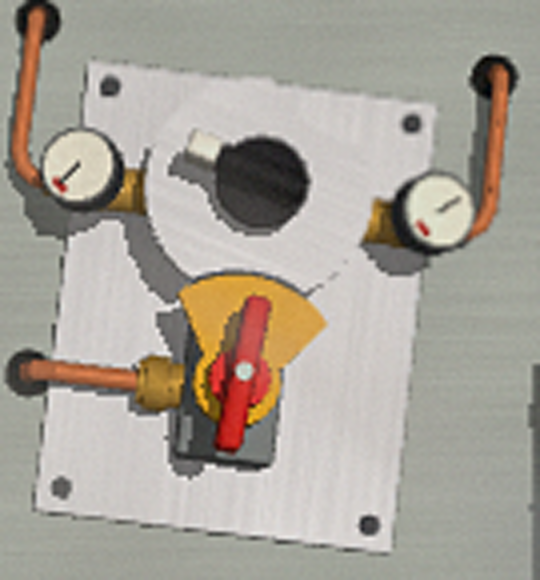

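View pics/c2.png

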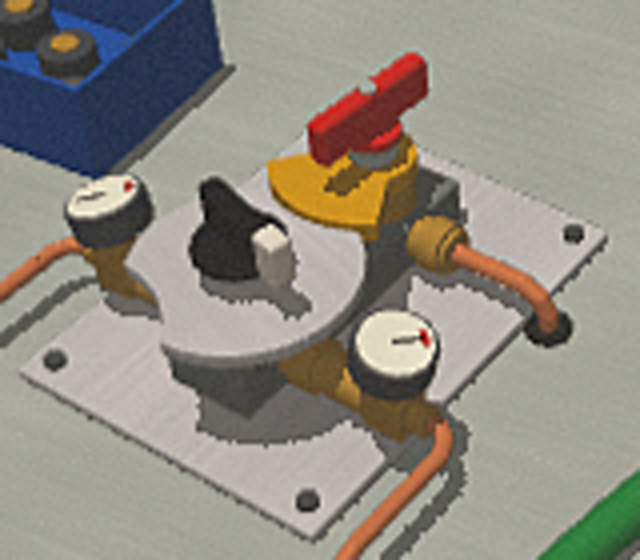

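The top crop shows the plate's corners at (90,60), (437,103), (393,552) and (35,512). The isolator cap is at (244,370), with the bar ends at (257,297) and (228,450). The selector flange centre is at about (262,185) and the white nose at (204,149). In the scene crop the isolator cap is at (370,86), the bar ends at (316,145) and (420,78), and the nose at (272,250).

Run:
```python
from h import *
f=lambda x,y:(295+(x-1.5)/4,125+(y-1.5)/4)
C=np.array([at("top",f(*p),.008)[:2] for p in [(90,60),(437,103),(393,552),(35,512)]])
print(C, C.mean(0), [np.linalg.norm(C[i]-C[i-1]) for i in range(4)])
# order: far-left(+x,+y), far-right(+x,-y), near-right, near-left
L=np.array([[.135,.105],[.135,-.105],[-.135,-.105],[-.135,.105]])
a=C-C.mean(0); yaw=np.arctan2((L[:,0]*a[:,1]-L[:,1]*a[:,0]).sum(),(L*a).sum()); c,s=np.cos(yaw),np.sin(yaw)
T=lambda x,y:C.mean(0)+[c*x-s*y,s*x+c*y]
print("yaw",yaw,np.degrees(yaw)); I=T(-.055,0);S=T(.055,0);print("iso",I,"sel",S)
print("iso cap",at("top",f(244,370),.122))
e1=at("top",f(257,297),.122);e2=at("top",f(228,450),.122);d=e1-e2;print("bar",e1,e2,np.linalg.norm(d),(e1+e2)/2,np.arctan2(d[1],d[0]))
print("flange",at("top",f(262,185),.10),"nose",at("top",f(204,147),.12))
g=lambda x,y:(165+(x-1.5)/4,195+(y-1.5)/4)
print("scene cap",at("scene",g(370,86),.122),"nose",at("scene",g(270,236),.122))
q1=at("scene",g(312,128),.122);q2=at("scene",g(420,58),.122);print(q1,q2)
for n,p in(("spray",(278,263)),):print(n,at("top",p,.13))
from scipy.spatial.transform import Rotation as R
print(R.from_rotvec(bot.sense()['tool_rot']).as_matrix().round(3))
```

```text
[[ 0.74723579 -0.00580257]
 [ 0.71811189 -0.21164788]
 [ 0.45212783 -0.17566216]
 [ 0.47952874  0.03159851]] [ 0.59925106 -0.09037852] [np.float64(0.27030706104047475), np.float64(0.20789539124039513), np.float64(0.26840732657321653), np.float64(0.20906409100087256)]
yaw -0.13640052789037627 -7.815174571475034
iso [ 0.54476191 -0.08289974] sel [ 0.65374021 -0.09785731]
iso cap [ 0.54565997 -0.08174432  0.122     ]
bar [ 0.58471084 -0.08979439  0.122     ] [ 0.5032253  -0.07210004  0.122     ] 0.08338455699109798 [ 0.54396807 -0.08094722  0.122     ] -0.213827415330397
flange [ 0.65013825 -0.09649182  0.1       ] nose [ 0.66720815 -0.06390031  0.12      ]
scene cap [ 0.54211875 -0.07999541  0.122     ] nose [ 0.66798651 -0.06307316  0.122     ]
[ 0.58649662 -0.08942786  0.122     ] [ 0.50852761 -0.06769773  0.122     ]
spray [0.45120729 0.08376932 0.13      ]
[[ 0.916  0.402 -0.   ]
 [ 0.402 -0.916  0.001]
 [ 0.    -0.001 -1.   ]]
```

Emit:
apply_moves(plan="1 1 -0.7 0 0 0 0;1 1 -0.7 0 0 0 0;1 1 -0.7 0 0 0 0;1 1 -0.7 0 0 0 0", grip_force=60)

```text
time_s: 0.7
tool_pos: [0.348, -0.4129, 0.3038]
tool_rot: [-3.073, -0.653, -0.001]
force: [-0.2, -0.1, -0.0]
finger_gap: 0.0853
grip_force: 0.0
```

Emit:
apply_moves(plan="1 1 -0.7 0 0 0 0;1 1 -0.7 0 0 0 0;1 1 -0.7 0 0 0 0;1 1 -0.7 0 0 0 0")

```text
time_s: 1.2
tool_pos: [0.4427, -0.2572, 0.3038]
tool_rot: [-3.073, -0.653, -0.0]
force: [-0.6, -0.5, 0.2]
finger_gap: 0.0855
grip_force: 0.0
```

Emit:
apply_moves(plan="1 1 -0.7 0 0 0 -0.8;1 1 -0.7 0 0 0 -0.8;1 1 -0.7 0 0 0 -0.8;1 1 -0.7 0 0 0 -0.8;1 1 -0.7 0 0 0 -0.8;1 1 -0.7 0 0 0 -0.8;1 1 -0.7 0 0 0 -0.8;1 1 -0.7 0 0 0 -0.8;1 1 -0.7 0 0 0 -0.8;1 1 -0.7 0 0 0 -0.8;1 1 -0.7 0 0 0 -0.8;1 1 -0.7 0 0 0 -0.8;1 1 -0.7 0 0 0 -0.8;1 1 -0.7 0 0 0 -0.8;1 1 -0.7 0 0 0 -0.8")

```text
time_s: 3.08
tool_pos: [0.5366, -0.1045, 0.3037]
tool_rot: [-0.341, -3.123, 0.001]
force: [-0.3, 0.4, -0.4]
finger_gap: 0.0856
grip_force: 0.0
```

```bash
cat >> h.py <<'E'
def togo(x,y,z,ang):
    s=bot.sense();M=R.from_rotvec(s['tool_rot']).as_matrix();p=s['tool_pos']
    a=np.arctan2(M[1,0],M[0,0]);T=R.from_euler('z',ang).as_matrix()@np.diag([1,-1,-1.])
    print("t",s['time_s'],"pos",p.round(4),"ang",a.round(4),"q6",s['qpos'][5].round(3),"F",s['force'].round(2),"Mz",s['torque'].round(2),"gap",round(s['finger_gap'],4))
    print("shift",(M.T@(np.array([x,y,z])-p)/.15).round(4),"turn",(R.from_matrix(M.T@T).as_rotvec()/np.pi).round(4))
E
python3 -c "
from h import *
togo(.5445,-.082,.167,2.928)"
```

```text
t 3.075 pos [ 0.5366 -0.1045  0.3037] ang 2.9242 q6 -1.682 F [-0.26  0.41 -0.35] Mz [-0.01  0.06  0.  ] gap 0.0856
shift [-0.0195  0.1581  0.9113] turn [-0.0001 -0.0001 -0.0012]
```

Emit:
apply_moves(plan="1 -0.02 0.158 0.4 0 0 0;1 -0.02 0.158 0.4 0 0 0;1 -0.02 0.158 0.7 0 0 0;1 -0.02 0.158 0.9 0 0 0;1 -0.02 0.158 0.9 0 0 0;0 -0.02 0.158 0.9 0 0 0;-0.4 -0.02 0.158 0.9 0 0 0;-1 -0.02 0.158 0.9 0 0 0;-1 -0.02 0.158 0.9 0 0 0;-1 -0.02 0.158 0.9 0 0 0;-1 -0.02 0.158 0.9 0 0 0;-1 -0.02 0.158 0.9 0 0 0", grip_force=60)

```text
time_s: 4.58
tool_pos: [0.5449, -0.0812, 0.17]
tool_rot: [0.336, 3.123, -0.003]
force: [-2.8, -4.2, 5.4]
finger_gap: 0.0129
grip_force: 60.2
```

```bash
python3 -c "
from h import *
togo(.5445,-.082,.167,1.435)
crop(snapshot('scene'),155,100,200,170,3.5,'pics/g1.png')"
```

```text
t 4.575 pos [ 0.5449 -0.0812  0.17  ] ang 2.9273 q6 -1.638 F [-2.77 -4.18  5.42] Mz [-0.6   0.42  0.08] gap 0.0129
shift [ 0.0014 -0.0058  0.0198] turn [-3.00e-04  7.00e-04  4.75e-01]
```

View pics/g1.png

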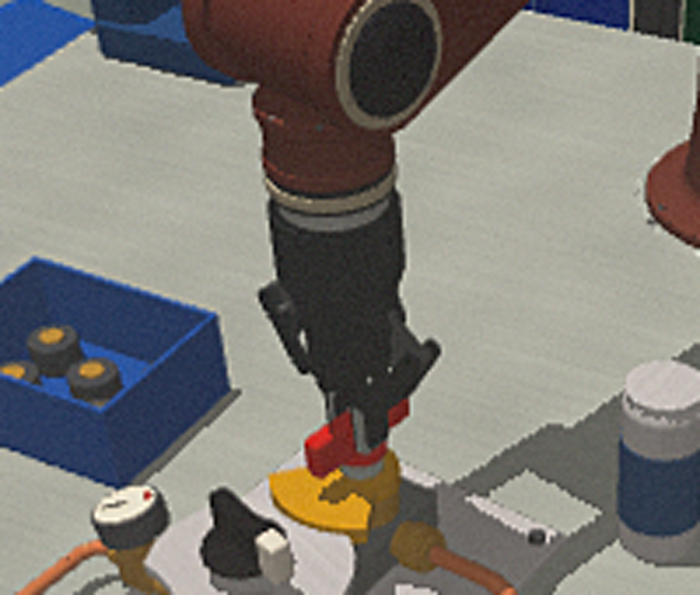

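The fingers hold the red bar at its middle, with the gap at 13 mm and small side forces. Next I shut the isolator.

Emit:
apply_moves(plan="-1 0 0 0 0 0 0.05;-1 0 0 0 0 0 0.1;-1 0 0 0 0 0 0.15;-1 0 0 0 0 0 0.2;-1 0 0 0 0 0 0.25;-1 0 0 0 0 0 0.3;-1 0 0 0 0 0 0.35;-1 0 0 0 0 0 0.4;-1 0 0 0 0 0 0.44;-1 0 0 0 0 0 0.46;-1 0 0 0 0 0 0.475;-1 0 0 0 0 0 0.475")

```text
time_s: 6.12
tool_pos: [0.545, -0.0811, 0.1699]
tool_rot: [2.366, 2.064, -0.001]
force: [-2.6, -3.8, 5.3]
finger_gap: 0.013
grip_force: 60.1
```

```bash
python3 -c "
from h import *
togo(.5445,-.082,.167,1.435)
crop(snapshot('top'),295,125,135,145,4,'pics/g2.png')"
```

```text
t 6.125 pos [ 0.545  -0.0811  0.1699] ang 1.4348 q6 -0.146 F [-2.62 -3.78  5.25] Mz [-0.67  0.53  0.1 ] gap 0.013
shift [-0.0061 -0.0023  0.0196] turn [ 0.0003  0.0006 -0.0001]
```

Emit:
apply_moves(plan="-1 0 0 0 0 0 0.008;-1 0 0 0 0 0 0.015;-1 0 0 0 0 0 0.015")

```text
time_s: 6.55
tool_pos: [0.545, -0.0809, 0.17]
tool_rot: [2.41, 2.012, -0.001]
force: [-2.6, -2.9, 5.3]
finger_gap: 0.0128
grip_force: 67.7
```

```bash
python3 -c "
from h import *
togo(.5445,-.082,.167,1.435)"
```

```text
t 6.55 pos [ 0.545  -0.0809  0.17  ] ang 1.3914 q6 -0.102 F [-2.59 -2.88  5.3 ] Mz [-0.46  0.4   1.18] gap 0.0128
shift [-0.0079 -0.002   0.0198] turn [ 0.0003  0.0007 -0.0139]
```

Emit:
apply_moves(plan="-1 0 0 0 0 0 -0.012;0.5 0 0 0 0 0 -0.012;1 0 0 0 0 0 -0.012;1 0 0 0 0 0 -0.012;1 0 0 -0.2 0 0 -0.012;1 0 0 -0.4 0 0 -0.012;1 0 0 -0.4 0 0 -0.012")

```text
time_s: 7.42
tool_pos: [0.5461, -0.0806, 0.2319]
tool_rot: [2.373, 2.051, 0.005]
force: [-0.2, -0.8, -0.2]
finger_gap: 0.0854
grip_force: 0.0
```

```bash
python3 -c "
from h import *
togo(.6535,-.0965,.172,1.171)
crop(snapshot('top'),295,125,135,145,4,'pics/g3.png')"
```

```text
t 7.425 pos [ 0.5461 -0.0806  0.2319] ang 1.4254 q6 -0.136 F [-0.24 -0.79 -0.23] Mz [ 0.03  0.01 -0.03] gap 0.0854
shift [-0.0008  0.7212  0.4037] turn [ 0.0019 -0.0001  0.081 ]
```

View pics/g3.png

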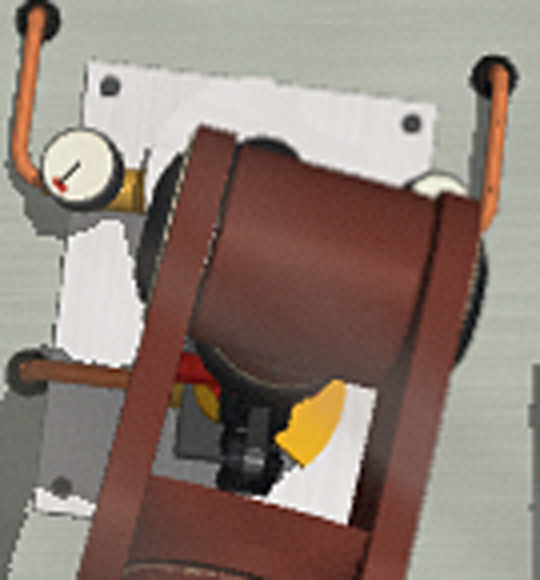

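The wrist hides most of the manifold, but the yellow sector now points right at (310,425) and the red bar lies across at about (205,370), so the isolator is shut. Next is the selector.

Emit:
apply_moves(plan="1 0 0.4 0 0.002 0 0.04;1 0 0.721 0 0.002 0 0.081;1 0 0.721 0 0.002 0 0.081;1 0 0.721 0.2 0.002 0 0.081;1 0 0.721 0.4 0.002 0 0.081;1 0 0.721 0.4 0.002 0 0.081")

```text
time_s: 8.22
tool_pos: [0.6485, -0.0952, 0.1642]
tool_rot: [-2.608, -1.73, 0.016]
force: [-0.4, -0.3, -0.1]
finger_gap: 0.0858
grip_force: 0.0
```

Emit:
apply_moves(plan="0.2 0 0 0 0 0 0;-0.4 0 0 0 0 0 0;-1 0 0 0 0 0 0;-1 0 0 0 0 0 0;-1 0 0 0 0 0 0;-1 0 0 0 0 0 0")

```text
time_s: 8.98
tool_pos: [0.6535, -0.0968, 0.1703]
tool_rot: [2.619, 1.735, 0.0]
force: [6.6, -1.9, -1.3]
finger_gap: 0.0126
grip_force: 61.6
```

```bash
python3 -c "
from h import *
togo(.6535,-.0965,.172,1.171)
crop(snapshot('scene'),155,120,160,140,4,'pics/g4.png')"
```

```text
t 8.975 pos [ 0.6535 -0.0968  0.1703] ang 1.1704 q6 0.141 F [ 6.6  -1.89 -1.32] Mz [-0.27 -0.84 -0.08] gap 0.0126
shift [ 0.002  -0.0007 -0.0114] turn [ 0.0001  0.     -0.0002]
```

View pics/g4.png

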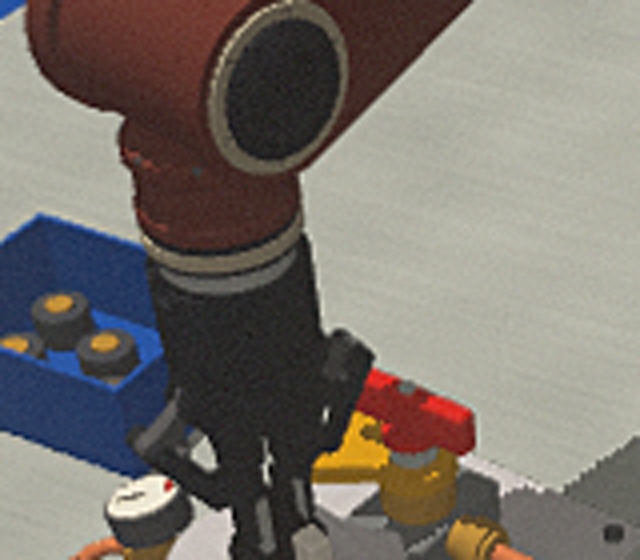

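The black bar is gripped with the white nose just ahead of the fingers, and the isolator bar is across and free. Now I press, feeling for the bottom.

Emit:
apply_moves(plan="-1 0 0 0.015 0 0 0;-1 0 0 0.025 0 0 0;-1 0 0 0.035 0 0 0;-1 0 0 0.035 0 0 0")

```text
time_s: 9.52
tool_pos: [0.6536, -0.0968, 0.1665]
tool_rot: [2.618, 1.735, -0.0]
force: [3.4, -1.9, 5.6]
finger_gap: 0.0129
grip_force: 62.7
```

Emit:
apply_moves(plan="-1 0 0 0.007 0 0 0;-1 0 0 0.007 0 0 0")

```text
time_s: 9.78
tool_pos: [0.6536, -0.0968, 0.1656]
tool_rot: [2.618, 1.735, -0.0]
force: [3.0, -2.2, 6.0]
finger_gap: 0.0129
grip_force: 62.7
```

Emit:
apply_moves(plan="-1 0 0 0.007 0 0 0;-1 0 0 0.007 0 0 0")

```text
time_s: 10.02
tool_pos: [0.6536, -0.0968, 0.1646]
tool_rot: [2.618, 1.735, -0.0]
force: [3.7, -2.2, 6.2]
finger_gap: 0.013
grip_force: 62.8
```

Emit:
apply_moves(plan="-1 0 0 0.007 0 0 0;-1 0 0 0.007 0 0 0")

```text
time_s: 10.28
tool_pos: [0.6537, -0.0968, 0.1644]
tool_rot: [2.618, 1.735, -0.0]
force: [1.6, -1.3, 10.6]
finger_gap: 0.0128
grip_force: 63.2
```

Emit:
apply_moves(plan="-1 0 0 0.007 0 0 0;-1 0 0 0.007 0 0 0")

```text
time_s: 10.52
tool_pos: [0.6537, -0.0968, 0.1644]
tool_rot: [2.618, 1.736, -0.001]
force: [-0.5, -1.0, 14.1]
finger_gap: 0.0129
grip_force: 63.8
```

Depth stopped at z=0.1644 while the force kept rising, so that is the bottom. I start the turn gently and check the torque.

Emit:
apply_moves(plan="-1 0 0 0 0 0 0.02;-1 0 0 0 0 0 0.04;-1 0 0 0 0 0 0.06;-1 0 0 0 0 0 0.06")

```text
time_s: 11.02
tool_pos: [0.6537, -0.0968, 0.1644]
tool_rot: [2.77, 1.481, -0.0]
force: [-1.1, -0.9, 13.1]
finger_gap: 0.0124
grip_force: 63.8
```

```bash
python3 -c "
from h import *
togo(.6535,-.0965,.1644,-1.445)"
```

```text
t 11.025 pos [ 0.6537 -0.0968  0.1644] ang 0.982 q6 0.329 F [-1.15 -0.92 13.14] Mz [-0.01  0.42 -0.02] gap 0.0124
shift [ 0.0008 -0.0025  0.    ] turn [ 1.000e-04 -0.000e+00  7.725e-01]
```

Emit:
apply_moves(plan="-1 0 0 0 0 0 0.05;-1 0 0 0 0 0 0.1;-1 0 0 0 0 0 0.15;-1 0 0 0 0 0 0.2;-1 0 0 0 0 0 0.25;-1 0 0 0 0 0 0.3;-1 0 0 0 0 0 0.35;-1 0 0 0 0 0 0.4;-1 0 0 0 0 0 0.45;-1 0 0 0 0 0 0.5;-1 0 0 0 0 0 0.55;-1 0 0 0 0 0 0.6;-1 0 0 0 0 0 0.65;-1 0 0 0 0 0 0.69;-1 0 0 0 0 0 0.72;-1 0 0 0 0 0 0.74;-1 0 0 0 0 0 0.755;-1 0 0 0 0 0 0.762;-1 0 0 0 0 0 0.762")

```text
time_s: 13.4
tool_pos: [0.654, -0.0967, 0.1644]
tool_rot: [-2.391, 2.038, -0.002]
force: [-1.0, 0.4, 14.4]
finger_gap: 0.0128
grip_force: 63.7
```

```bash
python3 -c "
from h import *
togo(.6535,-.0965,.1644,-1.445)"
```

```text
t 13.4 pos [ 0.654  -0.0967  0.1644] ang -1.4116 q6 2.723 F [-0.95  0.41 14.45] Mz [ 0.05 -0.04 -0.04] gap 0.0128
shift [-0.002   0.0028 -0.0001] turn [-0.0003 -0.0001  0.0106]
```

Emit:
apply_moves(plan="-1 0 0 0 0 0 0.006;-1 0 0 0 0 0 0.011;-1 0 0 0 0 0 0.011")

```text
time_s: 13.78
tool_pos: [0.6539, -0.0967, 0.1644]
tool_rot: [-2.355, 2.078, -0.002]
force: [-0.8, -1.1, 12.3]
finger_gap: 0.0129
grip_force: 63.7
```

```bash
python3 -c "
from h import *
togo(.6535,-.0965,.1644,-1.445)"
```

```text
t 13.775 pos [ 0.6539 -0.0967  0.1644] ang -1.4461 q6 2.758 F [-0.76 -1.06 12.29] Mz [-0.03 -0.01 -0.03] gap 0.0129
shift [-0.0017  0.0027 -0.0002] turn [-0.0003 -0.0001 -0.0003]
```

Emit:
apply_moves(plan="-1 0 0 0 0 0 0.004;-1 0 0 0 0 0 0.008;-1 0 0 0 0 0 0.008")

```text
time_s: 14.15
tool_pos: [0.654, -0.0967, 0.1644]
tool_rot: [2.332, -2.104, 0.002]
force: [-1.2, -0.6, 13.4]
finger_gap: 0.0128
grip_force: 64.6
```

```bash
python3 -c "
from h import *
togo(.6535,-.0965,.1644,-1.445)"
```

```text
t 14.15 pos [ 0.654  -0.0967  0.1644] ang -1.4682 q6 2.78 F [-1.24 -0.59 13.45] Mz [-0.07 -0.02  0.93] gap 0.0128
shift [-0.0013  0.003   0.0001] turn [-0.0003 -0.0004 -0.0074]
```

Emit:
apply_moves(plan="-1 0 0 0 0 0 -0.005;-1 0 0 -0.02 0 0 -0.005;-1 0 0 -0.045 0 0 -0.005;-1 0 0 -0.045 0 0 -0.005")

```text
time_s: 14.65
tool_pos: [0.6538, -0.0967, 0.1694]
tool_rot: [-2.346, 2.088, -0.002]
force: [2.8, -1.9, 4.8]
finger_gap: 0.0126
grip_force: 62.6
```

```bash
python3 -c "
from h import *
togo(.6535,-.0965,.1704,-1.445)"
```

```text
t 14.65 pos [ 0.6538 -0.0967  0.1694] ang -1.4546 q6 2.766 F [ 2.83 -1.85  4.77] Mz [-0.24 -0.88  0.31] gap 0.0126
shift [-0.0013  0.0017 -0.0069] turn [-0.0003 -0.0002 -0.003 ]
```

Emit:
apply_moves(plan="0.2 0 0 0 0 0 0;1 0 0 0 0 0 0;1 0 0 0 0 0 0;1 0 0 0 0 0 0;1 0 0 -0.2 0 0 0;1 0 0 -0.4 0 0 0;1 0 0 -0.4 0 0 0")

```text
time_s: 15.52
tool_pos: [0.6535, -0.0965, 0.2296]
tool_rot: [2.346, -2.09, -0.0]
force: [0.6, 0.4, 0.1]
finger_gap: 0.0859
grip_force: 0.0
```

```bash
python3 -c "
from h import *
togo(.545,-.081,.2319,1.43)"
```

```text
t 15.525 pos [ 0.6535 -0.0965  0.2296] ang -1.4554 q6 2.767 F [0.59 0.42 0.12] Mz [0.02 0.06 0.03] gap 0.0859
shift [-0.1859  0.7064 -0.0149] turn [-1.000e-04  1.000e-04 -9.185e-01]
```

Emit:
apply_moves(plan="1 -0.186 0.706 0 0 0 -0.05;1 -0.186 0.706 0 0 0 -0.1;1 -0.186 0.706 0 0 0 -0.918;1 -0.186 0.706 0 0 0 -0.918;1 -0.186 0.706 0 0 0 -0.918;1 -0.186 0.706 0 0 0 -0.918;1 -0.186 0.706 0 0 0 -0.918;1 -0.186 0.706 0 0 0 -0.918;1 -0.186 0.706 0 0 0 -0.918;1 -0.186 0.706 0 0 0 -0.918;1 -0.186 0.706 0 0 0 -0.918;1 -0.186 0.706 0 0 0 -0.918;1 -0.186 0.706 0 0 0 -0.918;1 -0.186 0.706 0 0 0 -0.918;1 -0.186 0.706 0 0 0 -0.918;1 -0.186 0.706 0 0 0 -0.918;1 -0.186 0.706 0 0 0 -0.918;1 -0.186 0.706 0 0 0 -0.918")

```text
time_s: 17.77
tool_pos: [0.5432, -0.0805, 0.226]
tool_rot: [-2.371, -2.052, 0.007]
force: [0.5, 0.0, 0.6]
finger_gap: 0.0851
grip_force: 0.0
```

```bash
python3 -c "
from h import *
togo(.545,-.081,.170,1.435)
crop(snapshot('scene'),165,180,160,140,4,'pics/g5.png')"
```

```text
t 17.775 pos [ 0.5432 -0.0805  0.226 ] ang 1.4267 q6 -0.138 F [0.5  0.02 0.62] Mz [0.   0.02 0.02] gap 0.0851
shift [-0.002   0.015   0.3732] turn [-0.0024 -0.0003 -0.0026]
```

View pics/g5.png

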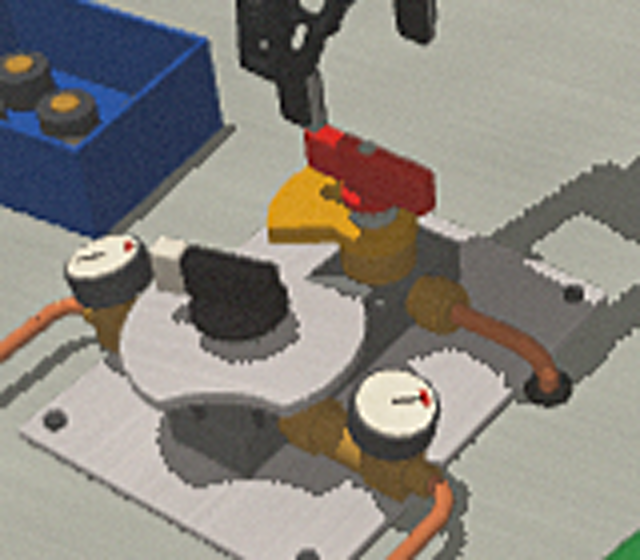

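The selector's nose at (168,263) now points to the right inlet with its handle raised. The isolator bar is across, with the open fingers above it. I grip it again.

Emit:
apply_moves(plan="1 -0.002 0.015 0 -0.002 0 -0.003;1 -0.002 0.015 0.2 -0.002 0 -0.003;1 -0.002 0.015 0.373 -0.002 0 -0.003;1 -0.002 0.015 0.373 -0.002 0 -0.003;0.2 -0.002 0.015 0.373 -0.002 0 -0.003;-0.4 -0.002 0.015 0.373 -0.002 0 -0.003;-1 -0.002 0.015 0.373 -0.002 0 -0.003;-1 -0.002 0.015 0.373 -0.002 0 -0.003;-1 -0.002 0.015 0.373 -0.002 0 -0.003;-1 -0.002 0.015 0.373 -0.002 0 -0.003;-1 -0.002 0.015 0.373 -0.002 0 -0.003")

```text
time_s: 19.2
tool_pos: [0.5452, -0.0811, 0.1718]
tool_rot: [-2.363, -2.068, 0.0]
force: [-5.2, 1.2, 6.9]
finger_gap: 0.0127
grip_force: 59.8
```

Emit:
apply_moves(plan="-1 0 0 0 0 0 -0.03;-1 0 0 0 0 0 -0.06;-1 0 0 0 0 0 -0.06")

```text
time_s: 19.58
tool_pos: [0.5451, -0.0811, 0.1718]
tool_rot: [-2.157, -2.282, 0.0]
force: [-5.6, 1.2, 5.8]
finger_gap: 0.013
grip_force: 59.8
```

```bash
python3 -c "
from h import *
togo(.545,-.081,.170,3.0056)"
```

```text
t 19.575 pos [ 0.5451 -0.0811  0.1718] ang 1.6274 q6 -0.34 F [-5.6   1.15  5.8 ] Mz [0.13 0.68 0.12] gap 0.013
shift [ 0.0007 -0.0006  0.012 ] turn [-1.000e-04 -5.000e-04 -4.387e-01]
```

Emit:
apply_moves(plan="-1 0 0 0 0 0 -0.02;-1 0 0 0 0 0 -0.04;-1 0 0 0 0 0 -0.06;-1 0 0 0 0 0 -0.06")

```text
time_s: 20.08
tool_pos: [0.545, -0.0811, 0.1718]
tool_rot: [-1.932, -2.475, 0.0]
force: [-5.7, 0.3, 6.7]
finger_gap: 0.0127
grip_force: 59.8
```

```bash
python3 -c "
from h import *
togo(.545,-.081,.170,3.0056)"
```

```text
t 20.075 pos [ 0.545  -0.0811  0.1718] ang 1.8157 q6 -0.528 F [-5.68  0.33  6.67] Mz [0.13 0.8  0.14] gap 0.0127
shift [ 0.0008 -0.0001  0.012 ] turn [-1.000e-04 -5.000e-04 -3.787e-01]
```

Still only stem friction, so the interlock is free. I open the isolator fully.

Emit:
apply_moves(plan="-1 0 0 0 0 0 -0.05;-1 0 0 0 0 0 -0.1;-1 0 0 0 0 0 -0.15;-1 0 0 0 0 0 -0.2;-1 0 0 0 0 0 -0.25;-1 0 0 0 0 0 -0.3;-1 0 0 0 0 0 -0.34;-1 0 0 0 0 0 -0.36;-1 0 0 0 0 0 -0.375;-1 0 0 0 0 0 -0.375")

```text
time_s: 21.32
tool_pos: [0.5448, -0.0813, 0.1718]
tool_rot: [-0.232, -3.131, -0.0]
force: [-5.9, -0.1, 7.0]
finger_gap: 0.0128
grip_force: 59.9
```

```bash
python3 -c "
from h import *
togo(.545,-.081,.170,3.0056)"
```

```text
t 21.325 pos [ 0.5448 -0.0813  0.1718] ang 2.9936 q6 -1.706 F [-5.85 -0.14  7.01] Mz [-0.05  0.95  0.13] gap 0.0128
shift [-0.0008  0.0024  0.0119] turn [-0.     -0.0007 -0.0038]
```

Emit:
apply_moves(plan="-1 0 0 0 0 0 -0.008;-1 0 0 0 0 0 -0.014;-1 0 0 0 0 0 -0.014")

```text
time_s: 21.7
tool_pos: [0.5448, -0.0814, 0.1718]
tool_rot: [-0.17, -3.135, -0.002]
force: [-7.1, 0.0, 6.7]
finger_gap: 0.0127
grip_force: 64.8
```

```bash
python3 -c "
from h import *
togo(.545,-.081,.170,3.0056)"
```

```text
t 21.7 pos [ 0.5448 -0.0814  0.1718] ang 3.0333 q6 -1.746 F [-7.06  0.04  6.73] Mz [-0.13  1.02 -1.2 ] gap 0.0127
shift [-0.0008  0.0029  0.012 ] turn [ 0.0003 -0.0007  0.0088]
```

Emit:
apply_moves(plan="-1 0 0 0 0 0 0.008;0.2 0 0 0 0 0 0.008;1 0 0 0 0 0 0.008;1 0 0 0 0 0 0.008;1 0 0 0 0 0 0.008;1 0 0 -0.3 0 0 0.008;1 0 0 -0.6 0 0 0.008;1 0 0 -0.9 0 0 0.008;1 0 0 -0.9 0 0 0.008")

```text
time_s: 22.82
tool_pos: [0.5473, -0.0817, 0.3114]
tool_rot: [0.203, 3.126, -0.002]
force: [1.0, -0.5, -1.1]
finger_gap: 0.0856
grip_force: 0.0
```

Emit:
apply_moves(plan="1 0.4 0 0 0 0 0;1 0.8 0 0 0 0 0;1 1 0 0 0 0 0;1 1 0 0 0 0 0;1 1 0 0 0 0 0")

```text
time_s: 23.45
tool_pos: [0.3969, -0.0619, 0.3054]
tool_rot: [-0.204, -3.135, -0.002]
force: [-0.0, -0.5, -0.2]
finger_gap: 0.0853
grip_force: 0.0
```

```bash
python3 -c "
from h import *
togo(.545,-.081,.170,3.0056)
crop(snapshot('top'),285,115,150,150,4,'pics/g6.png')"
```

```text
t 23.45 pos [ 0.3969 -0.0619  0.3054] ang 3.0118 q6 -1.782 F [-0.04 -0.48 -0.22] Mz [-0.05 -0.03 -0.03] gap 0.0853
shift [-9.958e-01  5.000e-04  9.021e-01] turn [ 0.0003 -0.0001  0.002 ]
```

View pics/g6.png

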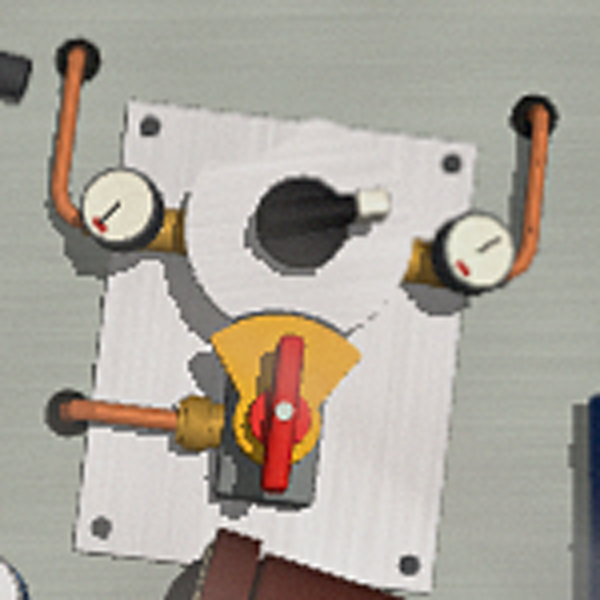

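The red bar, with ends at (290,337) and (273,490), lies along the plate. The selector's nose at (371,204) points to the right inlet, and the arm is clear.

```bash
python3 -c "
from rig import ticket
print(ticket.job_done())"
```

```text
the job is handed in; nothing more can be done
None
```

The bench is on the right-hand bank and the job is handed in, though no verdict came back: the isolator was shut to its stop, the selector turned to its right-inlet stop and let spring up, and the isolator opened back to its stop.

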